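# Unscrew the sample jar and lay its cap in the tray

### The arm

A 6-joint arm with a two-finger parallel gripper is mounted at the origin on the work surface. World frame = base frame: x ahead of the robot, y to its left, z up, the work surface at z = 0. Lengths are in mm, angles in rad, forces in N, time in s.
With the tool pointing down it reaches from about 300 to 825 mm from the base axis. Payload 5.4 kg.
Tool frame: the origin (TCP) lies between the finger pads; the fingertips stand 19 mm ahead of it and the grasp point (between the pads) is the TCP (bot.finger_overhang is the z of the fingertips in the tool frame, in mm); z points along the fingers, y is the line along which they close (so a half turn about z gives the same grasp; the last joint's range is limited). The gripper opens to 92 mm and grips with 3 to 60 N. Pads are 20 mm wide; open, the fingers measure 128 mm over their backs; the gripper's body (75 mm by 189 mm) begins 69 mm behind the grasp point.
Start: joints at [1.134, 0.158, 1.597, -0, 1.386, -0.21], TCP at [129.306, 560.255, 233.601] pointing down, gripper open.
Joint ranges: [-2.91, 2.91], [-0.94, 2.29], [0.18, 2.7], [-1.29, 4.43], [0.17, 2.64], [-3, 3]. Speed limits (rad/s): [2.57, 2.57, 3.14, 3.14, 3.14, 3.14].

### API

Orientations are given as a unit quaternion [w, x, y, z].
In Python, from workcell import bot, eyes gives the robot as it stands.
- The arm moves only by the tool carry_out, never from a script. Its argument "steps" is a list of rows, each a list of 6 numbers: the shift along the tool's x, y, z normalised to -1 to 1, where 1 is 0.025 m, then the turn, a rotation vector about the tool's x, y, z normalised to -1 to 1, where 1 is 90 degrees. In form: [[tx, ty, tz, ax, ay, az], ...]. A call has 1 to 20 rows; each row shifts and turns the commanded pose from where the row before left it, along the tool's axes as they then stand; what a row does not reach is not made up. A row lasts 1/12 s, in which the tool goes at most 41.7 mm and 7.16 degrees, less where a joint would pass 70% of its speed; a pose out of reach is approached as far as the arm can. A call with a number of a shift or a turn outside -1 to 1 is refused whole. A call with a gripper value outside its range is refused whole. "grip" is the opening, from 0 (shut) to 1 (fully open), set as the call begins (left out, the last holds). The fingers move at their own pace and stop on an object; "force" is the grip in N (left out, the last holds). Time passes only in rows, so rows that do not move let the fingers close. It gives the time, the measured TCP pose, the force, the opening and the grip force at its end, in the units of the state.
- bot.get_obs(): the state, without advancing time (a new reading comes with each control period).
- eyes.camera(name): name is "scene" or "top" or "wrist"; returns a dict with "pixels" (420x560x3 uint8, red, green, blue), "z_map" (420x560 float32, mm along the optical axis (not along the pixel's ray), 0 where there is no reading), "K" (3x3 intrinsics, pixels), "R" (3x3) and "t" (3): a world point X has camera coordinates R X + t. Camera axes: x right, y down, z forward; pixel columns grow to the right and rows downward; lengths in mm; the calibration is good to about 2 mm. The wrist camera is an equidistant fisheye: a pixel r from the principal point sees the ray r / f radians off the axis. A picture is of the moment at which its call begins.
- bot.job_done(): hands the job in; it is judged then, once.
The state is a dict: "clock": time; "qpos": joint angles; "qvel": joint speeds; "tau": joint torques, N m; "tcp_pos": TCP position; "eef_rot": TCP orientation; "force": force on the tool from outside, world axes, zero at the start; "wrist_torque": the same for the moment, N m; "width": opening from 0.0 (shut) to 1.0 (fully open); "grip_force": force on a finger pad.
Only numpy, scipy, OpenCV 4.12 (cv2) and the standard library are available. Lean on these libraries where they do the work, as an engineer would, in place of code of your own. Each camera call takes 0.05 s, during which the arm holds its last target. There are 200 camera calls.

### The job

The short brown sample jar held in the bench clamp is needed for slides: unscrew its white cap anticlockwise, in several twists, until the threads free, and lift it straight off. Then set the cap gently down in the steel tray, upright (closed top up) and lying flat on the tray's floor, and let go. Leave the tall bottle with the same kind of cap where it stands.

Things in the scene. Friction and masses are not known exactly. Their poses are not given: they have to be found in the camera images.
- cap_center (a point): white screw cap of the short jar, its centre (half-way up), z up. Round, 51 mm wide, 38 mm high, 40 g, open below, grippable across from any side. Starts fully home, centre 105 mm above the bench. Turned anticlockwise (from above) it rises 16 mm a turn; free after about one full turn (350 degrees), further turning is harmless. Turns easily, stays put when let go, so regrip between twists.
- jar: short brown glass jar, 64 mm wide, fixed to the bench in a clamp with a 105 x 105 mm base plate; it cannot turn. Origin on the jar's axis at the bench surface, z up. The cap's skirt sits on a collar as wide as the cap, 86 mm above the bench; below the collar (78 mm) the glass widens to 64 mm at 66 mm height. The threaded neck reaches 112 mm above the bench.
- tray_floor (a point): middle of the floor of the shallow steel tray, 3 mm above the bench. The tray is fixed, inside 164 mm along this frame's x and 134 mm along its y, walls 3 mm thick; its rim stands 7 mm above its floor.
- tall_bottle: loose tall brown bottle, 68 mm wide and 152 mm high, 0.45 kg, with a similar white 51 mm cap; origin at the centre of its underside. A bystander, not to be disturbed.
Things that resemble listed ones, but are neither listed nor needed, are in the scene too. Leave any black or pink look-alike of the part that bears cap_center alone.

How it is judged:
By the outcome, as a careful person would: the job done as asked, in the order asked, and still so for the second after the job is handed in, with the robot touching nothing.
It also fails if it takes over 70 s, if anything falls off the work surface, if the arm or the gripper's body presses on something with over 40 N, if the wrist force passes 120 N, or if a joint passes its speed limit or range.

## Working session

There is one attempt and no reset: what is moved stays moved. The work goes in short steps, Python scripts to look and compute and a tool call to move; the robot and the scene stay as the last step left them, time stands still between calls to the robot, and variables do not carry over. Pictures are saved under pics/ and viewed, at most 10 in all, crops included, and the job is handed in when it is done.

Besides the shell and the picture viewer there is one more tool, called after ">>>" by a JSON object that holds its "fn" and its "kwargs". carry_out: Moves the arm, as the interface text tells. Its arguments: {"type":"object","properties":{"steps":{"type":"array"},"grip":{"type":"number"},"force":{"type":"number"}},"required":["steps"]}

```bash
mkdir -p pics; cat > h.py <<'E'
import numpy as np, cv2
from workcell import bot, eyes
def cloud(c):
    z=c["z_map"];K=c["K"];v,u=np.indices(z.shape)
    P=np.stack([(u-K[0,2])/K[0,0]*z,(v-K[1,2])/K[1,1]*z,z],-1)
    W=(P-c["t"])@c["R"]; W[z==0]=np.nan
    return W
E
python3 - <<'E'
from h import *
for n in("top","scene"):
    c=eyes.camera(n);cv2.imwrite(f"pics/{n}0.png",c["pixels"][...,::-1])
    np.savez(f"{n}0.npz",**c)
    W=cloud(c);hsv=cv2.cvtColor(c["pixels"],cv2.COLOR_RGB2HSV)
    m=((hsv[...,1]<50)&(hsv[...,2]>170)&(W[...,2]>60)).astype(np.uint8)
    k,l,s,ce=cv2.connectedComponentsWithStats(m)
    for i in range(1,k):
        if s[i,4]>60:
            p=W[l==i];print(n,ce[i].round(),s[i,4],np.nanmin(p,0).round(),np.nanmax(p,0).round(),np.nanmedian(p,0).round())
print(bot.get_obs())
E
```

```text
top [344.  82.] 881 [ 742. -265.   61.] [ 823. -182.   75.] [ 782. -223.   69.]
top [459. 115.] 1343 [ 646. -553.   78.] [ 753. -445.   91.] [ 699. -498.   85.]
top [ 21. 149.] 939 [545. 504.  60.] [659. 616. 114.] [601. 559.  64.]
top [253. 162.] 402 [542. -32.  99.] [590.  21. 156.] [566.  -7. 153.]
top [382. 213.] 386 [ 433. -328.   73.] [ 485. -278.  131.] [ 457. -303.  125.]
scene [272.  20.] 933 [ -875. -1403.   128.] [-700. -339.  140.] [-748. -817.  134.]
scene [413.  24.] 778 [-1287.  -309.   129.] [-25.  86. 365.] [-1009.  -169.   135.]
scene [497.  47.] 790 [-1286.    39.   129.] [-704.  465.  138.] [-758.  210.  134.]
scene [113.  46.] 913 [   36. -1018.   249.] [ 267. -847.  256.] [ 161. -927.  253.]
scene [371.  52.] 151 [ 50. -44. 321.] [ 94.  29. 364.] [ 72.   1. 346.]
scene [ 81. 128.] 926 [ 379. -860.   87.] [ 533. -721.  132.] [ 484. -769.  115.]
scene [203. 162.] 143 [ 432. -326.  121.] [ 483. -280.  126.] [ 459. -303.  123.]
scene [ 85. 201.] 732 [ 647. -555.   80.] [ 755. -446.   88.] [ 706. -496.   84.]
scene [277. 209.] 254 [541. -32. 145.] [592.  16. 155.] [5
[... 180 characters left out ...]
0.1, 'qpos': array([ 1.13391458e+00,  1.58974887e-01,  1.59812291e+00, -5.28921437e-06,
        1.38624129e+00, -2.10076217e-01]), 'qvel': array([ 8.09817679e-04, -1.27717973e-03, -3.12586054e-03, -1.94062507e-05,
       -1.38925602e-03,  2.41317119e-05]), 'tau': array([ 3.23949207e-04, -3.86503744e+01, -3.22961175e+01,  7.04153627e-02,
        3.38453392e-02, -6.01895340e-05]), 'tcp_pos': array([129.06669481, 559.75784244, 232.7153195 ]), 'eef_rot': array([-2.75102054e-04,  1.13159332e-01,  9.93576471e-01, -8.28752972e-04]), 'force': array([-0.51736216, -0.28515388, -0.1919854 ]), 'wrist_torque': array([-0.00049902,  0.05321495,  0.05034408]), 'grip_force': 0.0, 'width': 1.0026550063452189}
```

View pics/top0.png

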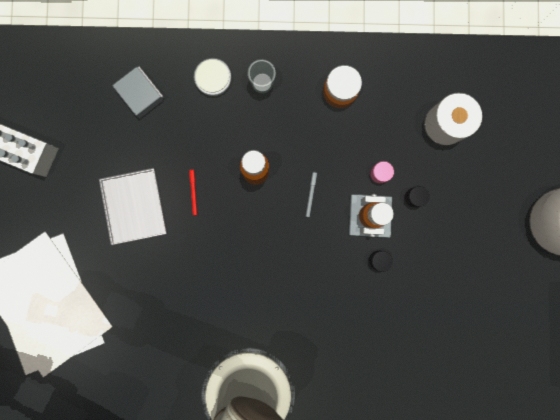

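View pics/scene0.png

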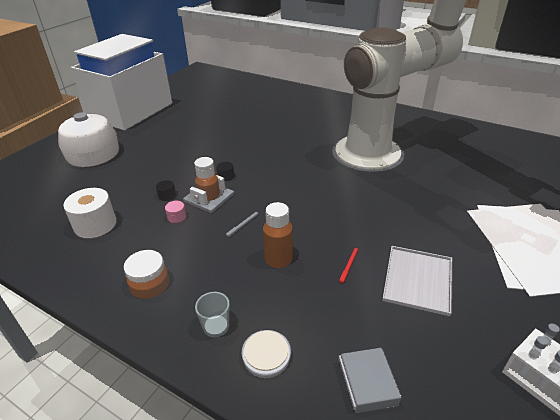

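```bash
cat >> h.py <<'E'
from scipy.spatial.transform import Rotation as Rn
def rot(): return Rn.from_quat(bot.get_obs()["eef_rot"],scalar_first=True)
def to(p):
    o=bot.get_obs();d=rot().inv().apply(np.array(p)-o["tcp_pos"]);print("units to",p,":",(d/25).round(2));return d/25
def cast(c,uv,z):
    d=c["R"].T@np.linalg.inv(c["K"])@np.append(uv,1.);o=-c["R"].T@c["t"];return o+d*(z-o[2])/d[2]
E
python3 - <<'E'
from h import *
for n,box in(("top",(90,160,175,250)),("scene",(375,235,460,320))):
    c=dict(np.load(n+"0.npz"));W=cloud(c);hsv=cv2.cvtColor(c["pixels"],cv2.COLOR_RGB2HSV)
    m=(hsv[...,2]>100).astype(np.uint8);k=np.zeros_like(m);x0,y0,x1,y1=box;k[y0:y1,x0:x1]=1;m&=k
    if n=="top": m[:, 185:]=0
    _,l,s,ce=cv2.connectedComponentsWithStats(m);i=1+s[1:,4].argmax()
    v,u=np.nonzero(l==i);P=np.array([cast(c,(a,b),8)[:2] for a,b in zip(u,v)],np.float32)
    r=cv2.minAreaRect(P);print(n,s[i],r,np.nanpercentile(W[l==i][:,2],[5,50,95]))
    # cap circle
    m=((hsv[...,1]<50)&(hsv[...,2]>150)&(W[...,2]>118)&(W[...,2]<132)&(abs(W[...,0]-458)<45)&(abs(W[...,1]+303)<45))
    v,u=np.nonzero(m);P=np.array([cast(c,(a,b),124)[:2] for a,b in zip(u,v)],np.float32)
    print("cap",cv2.minEnclosingCircle(P),P.mean(0))
    b=(abs(W[...,0]-458)<75)&(abs(W[...,1]+303)<75)&(W[...,2]>5)&(W[...,2]<20)
    print("plate",cv2.minAreaRect(W[b][:,:2].astype(np.float32)))
to([458,-303,232])
E
```

```text
top [  99  168   68   77 3830] ((470.5700378417969, 305.52215576171875), (173.16854858398438, 144.69349670410156), 12.517026901245117) [ 0.24361773  3.97534144 10.57245603]
cap ((456.6983947753906, -302.988525390625), 25.426097869873047) [ 456.7519  -302.82858]
plate ((456.22650146484375, -302.45172119140625), (139.99488830566406, 144.7130126953125), 2.291350841522217)
scene [ 383  246   69   70 3722] ((472.7190246582031, 303.5768737792969), (178.42022705078125, 140.59298706054688), 12.735690116882324) [-0.19274636  2.15279875  8.84263182]
cap ((459.0853576660156, -302.7218322753906), 24.816240310668945) [ 459.408   -302.30585]
plate ((457.6482849121094, -301.9632568359375), (104.69361114501953, 110.72832489013672), 85.99381256103516)
units to [458, -303, 232] : [-20.58 -30.67   0.07]
```

>>> {"fn": "carry_out", "kwargs": {"steps": [[-0.51, -0.77, 0, 0, 0, 0.0], [-0.51, -0.77, 0, 0, 0, 0.0], [-0.51, -0.77, 0, 0, 0, 0.0], [-0.51, -0.77, 0, 0, 0, 0.0], [-0.51, -0.77, 0, 0, 0, 0.0], [-0.51, -0.77, 0, 0, 0, 0.0], [-0.51, -0.77, 0, 0, 0, 0.0], [-0.51, -0.77, 0, 0, 0, 0.0], [-0.51, -0.77, 0, 0, 0, 0.0], [-0.51, -0.77, 0, 0, 0, 0.0], [-0.51, -0.77, 0, 0, 0, 0.0], [-0.51, -0.77, 0, 0, 0, 0.0], [-0.51, -0.77, 0, 0, 0, 0.0], [-0.51, -0.77, 0, 0, 0, 0.0], [-0.51, -0.77, 0, 0, 0, 0.0], [-0.51, -0.77, 0, 0, 0, 0.0], [-0.51, -0.77, 0, 0, 0, 0.0], [-0.51, -0.77, 0, 0, 0, 0.0], [-0.51, -0.77, 0, 0, 0, 0.0], [-0.51, -0.77, 0, 0, 0, 0.0]]}}

```text
clock: 1.77
tcp_pos: [291.2, 126.7, 233.3]
eef_rot: [-0.0, 0.113, 0.994, 0.0]
force: [0.4, -0.2, -0.5]
width: 1.004
grip_force: 0.0
```

>>> {"fn": "carry_out", "kwargs": {"steps": [[-0.51, -0.77, 0, 0, 0, 0.0], [-0.51, -0.77, 0, 0, 0, 0.0], [-0.51, -0.77, 0, 0, 0, 0.0], [-0.51, -0.77, 0, 0, 0, 0.0], [-0.51, -0.77, 0, 0, 0, 0.0], [-0.51, -0.77, 0, 0, 0, 0.0], [-0.51, -0.77, 0, 0, 0, 0.0], [-0.51, -0.77, 0, 0, 0, 0.0], [-0.51, -0.77, 0, 0, 0, 0.0], [-0.51, -0.77, 0, 0, 0, 0.0], [-0.51, -0.77, 0, 0, 0, 0.0], [-0.51, -0.77, 0, 0, 0, 0.0], [-0.51, -0.77, 0, 0, 0, 0.0], [-0.51, -0.77, 0, 0, 0, 0.0], [-0.51, -0.77, 0, 0, 0, 0.0], [-0.51, -0.77, 0, 0, 0, 0.0], [-0.51, -0.77, 0, 0, 0, 0.0], [-0.51, -0.77, 0, 0, 0, 0.0], [-0.51, -0.77, 0, 0, 0, 0.0], [0, 0, 0, 0, 0, 0]]}}

```text
clock: 3.43
tcp_pos: [445.4, -286.1, 233.0]
eef_rot: [-0.0, 0.114, 0.993, -0.0]
force: [-0.6, 0.5, 0.6]
width: 0.998
grip_force: 0.0
```

```bash
python3 - <<'E'
from h import *
c=eyes.camera("wrist");cv2.imwrite("pics/w1.png",c["pixels"][...,::-1])
o=bot.get_obs();print(o["clock"],o["tcp_pos"],o["qpos"],rot().as_matrix().round(3));to([458,-303,200])
# fisheye: project candidate points
X=c["R"]@np.array([458,-303,124.])+c["t"];th=np.arctan2(np.hypot(X[0],X[1]),X[2]);r=c["K"][0,0]*th
print("expect px",c["K"][:2,2]+r*X[:2]/np.hypot(X[0],X[1]))
# cap top from wrist image: white blob near depth, ray cast
hsv=cv2.cvtColor(c["pixels"],cv2.COLOR_RGB2HSV)
v,u=np.indices(hsv.shape[:2]);d=np.stack([u-c["K"][0,2],v-c["K"][1,2]],-1).astype(float);rr=np.linalg.norm(d,axis=-1);th=rr/c["K"][0,0]
ray=np.dstack([d/np.maximum(rr,1e-6)[...,None]*np.sin(th)[...,None],np.cos(th)])
P=(ray/ray[...,2:]*c["z_map"][...,None]-c["t"])@c["R"]
m=(c["z_map"]>0)&(abs(P[...,2]-124)<5)&(np.hypot(P[...,0]-458,P[...,1]+303)<50)&(hsv[...,2]>120)
o3=-c["R"].T@c["t"];w=ray@c["R"];Q=o3+w*((124-o3[2])/w[...,2:]);print(m.sum(),cv2.minEnclosingCircle(Q[m][:,:2].astype(np.float32)),np.median(P[m],0))
E
```

```text
3.4833 [ 444.91765268 -284.15897285  232.88464558] [-7.97459729e-01  3.76885736e-02  1.72823859e+00 -5.61740752e-05
  1.37694253e+00 -2.13979239e+00] [[-0.974  0.226 -0.001]
 [ 0.226  0.974  0.001]
 [ 0.001  0.001 -1.   ]]
units to [458, -303, 200] : [-0.68 -0.62  1.31]
expect px [260.59729847 235.63134442]
2718 ((455.939697265625, -302.5152282714844), 25.97472381591797) [ 455.30213006 -302.46374833  124.23920052]
```

View pics/w1.png

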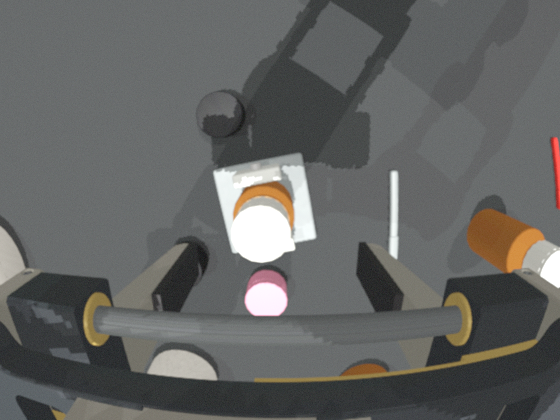

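>>> {"fn": "carry_out", "kwargs": {"steps": [[-0.63, -0.59, 0, 0, 0, 0.0], [0, 0, 0, 0, 0, 0.0795], [0, 0, 0, 0, 0, 0.0795], [0, 0, 0, 0, 0, 0.0795], [0, 0, 0, 0, 0, 0.0795], [0, 0, 0, 0, 0, 0.0795], [0, 0, 0, 0, 0, 0.0795], [0, 0, 0, 0, 0, 0.0795], [0, 0, 0, 0, 0, 0.0795], [0, 0, 0, 0, 0, 0.0795], [0, 0, 0, 0, 0, 0.0795], [0, 0, 0, 0, 0, 0.0795], [0, 0, 0, 0, 0, 0.0795], [0, 0, 0, 0, 0, 0.0795], [0, 0, 0, 0, 0, 0.0795], [0, 0, 0, 0, 0, 0.0795], [0, 0, 0, 0, 0, 0.0795], [0, 0, 0, 0, 0, 0.0795], [0, 0, 0, 0, 0, 0.0795], [0, 0, 0, 0, 0, 0.0795]]}}

```text
clock: 5.15
tcp_pos: [456.7, -299.7, 233.4]
eef_rot: [-0.001, 0.964, 0.265, -0.0]
force: [-0.3, 0.5, 0.4]
width: 0.996
grip_force: 0.0
```

>>> {"fn": "carry_out", "kwargs": {"steps": [[0, 0, 0.5, 0, 0, 0.0795], [0, 0, 0.5, 0, 0, 0.0795], [0, 0, 0.5, 0, 0, 0.0795], [0, 0, 0.5, 0, 0, 0.0795], [0, 0, 0, 0, 0, 0.0795], [0, 0, 0, 0, 0, 0.0795], [0, 0, 0, 0, 0, 0.0795], [0, 0, 0, 0, 0, 0.0795], [0, 0, 0, 0, 0, 0], [0, 0, 0, 0, 0, 0]]}}

```text
clock: 5.98
tcp_pos: [456.8, -300.0, 183.5]
eef_rot: [-0.0, 0.974, -0.224, -0.0]
force: [0.3, 1.0, 0.7]
width: 1.004
grip_force: 0.0
```

```bash
python3 - <<'E'
from h import *
c=eyes.camera("wrist")
T=[];
for n in range(4): eyes.camera("wrist"); T.append(bot.get_obs()["tcp_pos"])
o=bot.get_obs();print(np.mean(T,0),o["qpos"].round(3));to([457,-302.7,108])
hsv=cv2.cvtColor(c["pixels"],cv2.COLOR_RGB2HSV)
v,u=np.indices(hsv.shape[:2]);d=np.stack([u-c["K"][0,2],v-c["K"][1,2]],-1).astype(float);rr=np.linalg.norm(d,axis=-1);th=rr/c["K"][0,0]
ray=np.dstack([d/np.maximum(rr,1e-6)[...,None]*np.sin(th)[...,None],np.cos(th)])
P=(ray/ray[...,2:]*c["z_map"][...,None]-c["t"])@c["R"]
m=(c["z_map"]>0)&(abs(P[...,2]-124)<5)&(np.hypot(P[...,0]-458,P[...,1]+303)<50)&(hsv[...,2]>120)
o3=-c["R"].T@c["t"];w=ray@c["R"];Q=o3+w*((124-o3[2])/w[...,2:]);print(m.sum(),cv2.minEnclosingCircle(Q[m][:,:2].astype(np.float32)),np.median(P[m],0))
E
```

```text
[ 456.96725087 -300.63312882  183.59192343] [-0.803  0.13   1.73   0.     1.282  1.223]
units to [457, -302.7, 108] : [0.03 0.07 3.02]
4068 ((457.4904479980469, -304.0191650390625), 25.75603675842285) [ 458.37430098 -304.23417397  124.16245211]
```

>>> {"fn": "carry_out", "kwargs": {"steps": [[0.05, 0.08, 0.3, 0, 0, 0], [0, 0, 0.3, 0, 0, 0], [0, 0, 0.3, 0, 0, 0], [0, 0, 0.3, 0, 0, 0], [0, 0, 0.3, 0, 0, 0], [0, 0, 0.3, 0, 0, 0], [0, 0, 0.3, 0, 0, 0], [0, 0, 0.3, 0, 0, 0], [0, 0, 0.3, 0, 0, 0], [0, 0, 0.3, 0, 0, 0], [0, 0, 0, 0, 0, 0], [0, 0, 0, 0, 0, 0]]}}

```text
clock: 7.23
tcp_pos: [457.0, -303.1, 108.1]
eef_rot: [-0.0, 0.974, -0.226, -0.0]
force: [-0.1, -0.2, -0.2]
width: 1.002
grip_force: 0.0
```

>>> {"fn": "carry_out", "kwargs": {"steps": [[0, 0, 0, 0, 0, 0], [0, 0, 0, 0, 0, 0], [0, 0, 0, 0, 0, 0], [0, 0, 0, 0, 0, 0], [0, 0, 0, 0, 0, 0], [0, 0, 0, 0, 0, 0], [0, 0, 0, 0, 0, 0], [0, 0, 0, 0, 0, 0], [0, 0, 0, 0, 0, 0], [0, 0, 0, 0, 0, 0]], "grip": 0.4, "force": 20}}

```text
clock: 8.07
tcp_pos: [457.3, -303.4, 108.7]
eef_rot: [0.0, 0.974, -0.226, 0.0]
force: [0.3, 0.2, 1.3]
width: 0.545
grip_force: 20.0
```

>>> {"fn": "carry_out", "kwargs": {"steps": [[0, 0, -0.0127, 0, 0, -0.0795], [0, 0, -0.0127, 0, 0, -0.0795], [0, 0, -0.0127, 0, 0, -0.0795], [0, 0, -0.0127, 0, 0, -0.0795], [0, 0, -0.0127, 0, 0, -0.0795], [0, 0, -0.0127, 0, 0, -0.0795], [0, 0, -0.0127, 0, 0, -0.0795], [0, 0, -0.0127, 0, 0, -0.0795], [0, 0, -0.0127, 0, 0, -0.0795], [0, 0, -0.0127, 0, 0, -0.0795], [0, 0, -0.0127, 0, 0, -0.0795], [0, 0, -0.0127, 0, 0, -0.0795], [0, 0, -0.0127, 0, 0, -0.0795], [0, 0, -0.0127, 0, 0, -0.0795], [0, 0, -0.0127, 0, 0, -0.0795], [0, 0, -0.0127, 0, 0, -0.0795], [0, 0, -0.0127, 0, 0, -0.0795], [0, 0, -0.0127, 0, 0, -0.0795], [0, 0, 0, 0, 0, 0], [0, 0, 0, 0, 0, 0]]}}

```text
clock: 9.73
tcp_pos: [457.2, -303.3, 114.2]
eef_rot: [-0.0, 0.627, 0.779, 0.0]
force: [-0.4, 0.6, -1.1]
width: 0.551
grip_force: 20.0
```

```bash
python3 - <<'E'
from h import *
o=bot.get_obs();print(o["qpos"].round(3),o["wrist_torque"],o["tcp_pos"])
c=eyes.camera("scene");cv2.imwrite("pics/s2.png",cv2.resize(c["pixels"][120:230,130:270,::-1],None,fx=4,fy=4))
E
```

```text
[-0.806  0.215  1.781  0.     1.146 -1.023] [-0.11911865  0.0654914   0.03054005] [ 457.22314444 -303.26351878  114.17086526]
```

View pics/s2.png

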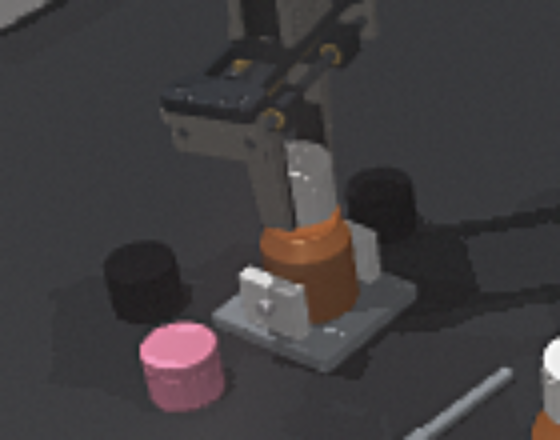

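The picture shows the cap in the fingers (about 310,185), lifted slightly off the orange collar (310,215). The first 129° twist worked, so next I let go, wind back and regrip.

>>> {"fn": "carry_out", "kwargs": {"steps": [[0, 0, 0, 0, 0, 0], [0, 0, 0, 0, 0, 0], [0, 0, 0, 0, 0, 0], [0, 0, 0, 0, 0, 0], [0, 0, 0, 0, 0, 0]], "grip": 0.85}}

```text
clock: 10.2
tcp_pos: [457.3, -303.4, 114.4]
eef_rot: [0.0, 0.625, 0.78, -0.0]
force: [0.0, -0.5, -0.2]
width: 0.844
grip_force: 0.0
```

>>> {"fn": "carry_out", "kwargs": {"steps": [[0, 0, 0, 0, 0, 0.0795], [0, 0, 0, 0, 0, 0.0795], [0, 0, 0, 0, 0, 0.0795], [0, 0, 0, 0, 0, 0.0795], [0, 0, 0, 0, 0, 0.0795], [0, 0, 0, 0, 0, 0.0795], [0, 0, 0, 0, 0, 0.0795], [0, 0, 0, 0, 0, 0.0795], [0, 0, 0, 0, 0, 0.0795], [0, 0, 0, 0, 0, 0.0795], [0, 0, 0, 0, 0, 0.0795], [0, 0, 0, 0, 0, 0.0795], [0, 0, 0, 0, 0, 0.0795], [0, 0, 0, 0, 0, 0.0795], [0, 0, 0, 0, 0, 0.0795], [0, 0, 0, 0, 0, 0.0795], [0, 0, 0, 0, 0, 0.0795], [0, 0, 0, 0, 0, 0.0795], [0, 0, 0, 0, 0, 0], [0, 0, 0, 0, 0, 0]]}}

```text
clock: 11.87
tcp_pos: [457.3, -303.3, 114.3]
eef_rot: [0.0, 0.974, -0.225, -0.0]
force: [0.2, 0.2, -0.4]
width: 0.854
grip_force: 0.0
```

>>> {"fn": "carry_out", "kwargs": {"steps": [[0, 0, 0, 0, 0, 0], [0, 0, 0, 0, 0, 0], [0, 0, 0, 0, 0, 0], [0, 0, 0, 0, 0, 0], [0, 0, 0, 0, 0, 0], [0, 0, 0, 0, 0, 0], [0, 0, 0, 0, 0, 0], [0, 0, 0, 0, 0, 0]], "grip": 0.4, "force": 20}}

```text
clock: 12.53
tcp_pos: [457.3, -303.4, 114.3]
eef_rot: [0.0, 0.974, -0.226, 0.0]
force: [0.3, -0.2, 0.7]
width: 0.546
grip_force: 20.0
```

>>> {"fn": "carry_out", "kwargs": {"steps": [[0, 0, -0.0127, 0, 0, -0.0795], [0, 0, -0.0127, 0, 0, -0.0795], [0, 0, -0.0127, 0, 0, -0.0795], [0, 0, -0.0127, 0, 0, -0.0795], [0, 0, -0.0127, 0, 0, -0.0795], [0, 0, -0.0127, 0, 0, -0.0795], [0, 0, -0.0127, 0, 0, -0.0795], [0, 0, -0.0127, 0, 0, -0.0795], [0, 0, -0.0127, 0, 0, -0.0795], [0, 0, -0.0127, 0, 0, -0.0795], [0, 0, -0.0127, 0, 0, -0.0795], [0, 0, -0.0127, 0, 0, -0.0795], [0, 0, -0.0127, 0, 0, -0.0795], [0, 0, -0.0127, 0, 0, -0.0795], [0, 0, -0.0127, 0, 0, -0.0795], [0, 0, -0.0127, 0, 0, -0.0795], [0, 0, -0.0127, 0, 0, -0.0795], [0, 0, -0.0127, 0, 0, -0.0795], [0, 0, 0, 0, 0, 0], [0, 0, 0, 0, 0, 0]]}}

```text
clock: 14.2
tcp_pos: [457.3, -303.2, 120.1]
eef_rot: [-0.0, 0.627, 0.779, 0.0]
force: [0.2, 1.2, 0.5]
width: 0.55
grip_force: 20.0
```

Second twist went smoothly (about 258° so far). Third:

>>> {"fn": "carry_out", "kwargs": {"steps": [[0, 0, 0, 0, 0, 0], [0, 0, 0, 0, 0, 0], [0, 0, 0, 0, 0, 0], [0, 0, 0, 0, 0, 0], [0, 0, 0, 0, 0, 0]], "grip": 0.85}}

```text
clock: 14.62
tcp_pos: [457.3, -303.3, 120.0]
eef_rot: [-0.0, 0.625, 0.78, -0.0]
force: [0.6, -0.3, -0.1]
width: 0.849
grip_force: 0.0
```

>>> {"fn": "carry_out", "kwargs": {"steps": [[0, 0, 0, 0, 0, 0.0795], [0, 0, 0, 0, 0, 0.0795], [0, 0, 0, 0, 0, 0.0795], [0, 0, 0, 0, 0, 0.0795], [0, 0, 0, 0, 0, 0.0795], [0, 0, 0, 0, 0, 0.0795], [0, 0, 0, 0, 0, 0.0795], [0, 0, 0, 0, 0, 0.0795], [0, 0, 0, 0, 0, 0.0795], [0, 0, 0, 0, 0, 0.0795], [0, 0, 0, 0, 0, 0.0795], [0, 0, 0, 0, 0, 0.0795], [0, 0, 0, 0, 0, 0.0795], [0, 0, 0, 0, 0, 0.0795], [0, 0, 0, 0, 0, 0.0795], [0, 0, 0, 0, 0, 0.0795], [0, 0, 0, 0, 0, 0.0795], [0, 0, 0, 0, 0, 0.0795], [0, 0, 0, 0, 0, 0], [0, 0, 0, 0, 0, 0]]}}

```text
clock: 16.28
tcp_pos: [457.3, -303.4, 120.0]
eef_rot: [0.0, 0.974, -0.225, -0.0]
force: [-0.5, -0.3, -0.0]
width: 0.85
grip_force: 0.0
```

>>> {"fn": "carry_out", "kwargs": {"steps": [[0, 0, 0, 0, 0, 0], [0, 0, 0, 0, 0, 0], [0, 0, 0, 0, 0, 0], [0, 0, 0, 0, 0, 0], [0, 0, 0, 0, 0, 0], [0, 0, 0, 0, 0, 0], [0, 0, 0, 0, 0, 0], [0, 0, 0, 0, 0, 0]], "grip": 0.4, "force": 20}}

```text
clock: 16.95
tcp_pos: [457.3, -303.3, 120.0]
eef_rot: [-0.0, 0.974, -0.226, 0.0]
force: [1.3, -0.3, -0.6]
width: 0.553
grip_force: 20.0
```

>>> {"fn": "carry_out", "kwargs": {"steps": [[0, 0, -0.0127, 0, 0, -0.0795], [0, 0, -0.0127, 0, 0, -0.0795], [0, 0, -0.0127, 0, 0, -0.0795], [0, 0, -0.0127, 0, 0, -0.0795], [0, 0, -0.0127, 0, 0, -0.0795], [0, 0, -0.0127, 0, 0, -0.0795], [0, 0, -0.0127, 0, 0, -0.0795], [0, 0, -0.0127, 0, 0, -0.0795], [0, 0, -0.0127, 0, 0, -0.0795], [0, 0, -0.0127, 0, 0, -0.0795], [0, 0, -0.0127, 0, 0, -0.0795], [0, 0, -0.0127, 0, 0, -0.0795], [0, 0, -0.0127, 0, 0, -0.0795], [0, 0, -0.0127, 0, 0, -0.0795], [0, 0, -0.0127, 0, 0, -0.0795], [0, 0, -0.0127, 0, 0, -0.0795], [0, 0, -0.0127, 0, 0, -0.0795], [0, 0, -0.0127, 0, 0, -0.0795], [0, 0, 0, 0, 0, 0], [0, 0, 0, 0, 0, 0]]}}

```text
clock: 18.62
tcp_pos: [457.4, -303.4, 125.9]
eef_rot: [0.0, 0.627, 0.779, 0.0]
force: [0.2, -0.8, 0.9]
width: 0.547
grip_force: 20.0
```

>>> {"fn": "carry_out", "kwargs": {"steps": [[0, 0, -0.1, 0, 0, 0], [0, 0, -0.1, 0, 0, 0], [0, 0, -0.1, 0, 0, 0], [0, 0, 0, 0, 0, 0]]}}

```text
clock: 18.95
tcp_pos: [457.6, -303.6, 134.0]
eef_rot: [0.001, 0.625, 0.78, -0.0]
force: [0.1, -1.3, -0.9]
width: 0.552
grip_force: 20.0
```

>>> {"fn": "carry_out", "kwargs": {"steps": [[0, 0, -0.4, 0, 0, 0], [0, 0, -0.4, 0, 0, 0], [0, 0, -0.4, 0, 0, 0], [0, 0, -0.4, 0, 0, 0], [0, 0, -0.4, 0, 0, 0], [0, 0, -0.4, 0, 0, 0], [0, 0, -0.4, 0, 0, 0], [0, 0, -0.4, 0, 0, 0], [0, 0, -0.4, 0, 0, 0], [0, 0, -0.4, 0, 0, 0], [0, 0, 0, 0, 0, 0], [0, 0, 0, 0, 0, 0]]}}

```text
clock: 19.95
tcp_pos: [457.5, -303.6, 233.9]
eef_rot: [0.001, 0.625, 0.78, -0.0]
force: [0.3, -0.1, -0.2]
width: 0.548
grip_force: 20.0
```

```bash
python3 - <<'E'
from h import *
to([471,304.5,234]);print(rot().as_matrix().round(3),bot.get_obs()["qpos"].round(2))
c=eyes.camera("scene");cv2.imwrite("pics/s3.png",cv2.resize(c["pixels"][60:230,110:290,::-1],None,fx=3,fy=3))
E
```

```text
units to [471, 304.5, 234] : [ 2.362e+01  5.840e+00 -2.000e-02]
[[-0.218  0.976  0.001]
 [ 0.976  0.218 -0.001]
 [-0.001  0.001 -1.   ]] [-0.81  0.09  1.67 -0.    1.38 -1.03]
```

View pics/s3.png

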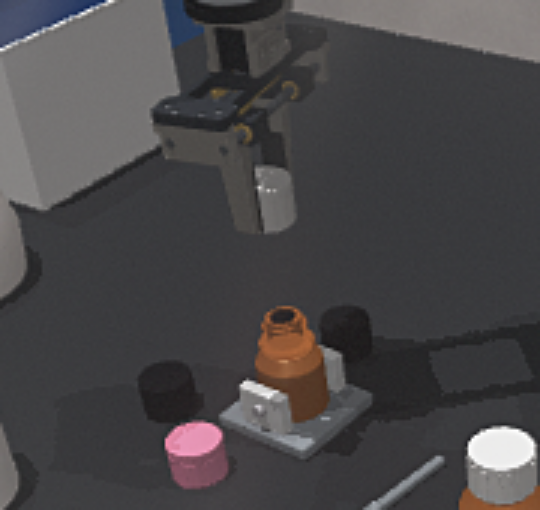

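The picture shows the white cap upright in the fingers (275,200) and the bare threaded neck (285,325). The clamp and decoys are unmoved. On to the tray.

>>> {"fn": "carry_out", "kwargs": {"steps": [[0.787, 0.195, 0, 0, 0, 0], [0.787, 0.195, 0, 0, 0, 0], [0.787, 0.195, 0, 0, 0, 0], [0.787, 0.195, 0, 0, 0, 0], [0.787, 0.195, 0, 0, 0, 0], [0.787, 0.195, 0, 0, 0, 0], [0.787, 0.195, 0, 0, 0, 0], [0.787, 0.195, 0, 0, 0, 0], [0.787, 0.195, 0, 0, 0, 0], [0.787, 0.195, 0, 0, 0, 0], [0.787, 0.195, 0, 0, 0, 0], [0.787, 0.195, 0, 0, 0, 0], [0.787, 0.195, 0, 0, 0, 0], [0.787, 0.195, 0, 0, 0, 0], [0.787, 0.195, 0, 0, 0, 0]]}}

```text
clock: 21.25
tcp_pos: [463.5, 1.7, 232.3]
eef_rot: [-0.001, 0.625, 0.78, -0.0]
force: [0.4, -0.4, -0.8]
width: 0.547
grip_force: 20.0
```

>>> {"fn": "carry_out", "kwargs": {"steps": [[0.787, 0.195, 0, 0, 0, 0], [0.787, 0.195, 0, 0, 0, 0], [0.787, 0.195, 0, 0, 0, 0], [0.787, 0.195, 0, 0, 0, 0], [0.787, 0.195, 0, 0, 0, 0], [0.787, 0.195, 0, 0, 0, 0], [0.787, 0.195, 0, 0, 0, 0], [0.787, 0.195, 0, 0, 0, 0], [0.787, 0.195, 0, 0, 0, 0], [0.787, 0.195, 0, 0, 0, 0], [0.787, 0.195, 0, 0, 0, 0], [0.787, 0.195, 0, 0, 0, 0], [0.787, 0.195, 0, 0, 0, 0], [0.787, 0.195, 0, 0, 0, 0], [0.787, 0.195, 0, 0, 0, 0], [0, 0, 0, 0, 0, 0], [0, 0, 0, 0, 0, 0]]}}

```text
clock: 22.67
tcp_pos: [470.5, 304.8, 232.2]
eef_rot: [-0.0, 0.625, 0.781, -0.001]
force: [0.8, -0.2, 0.1]
width: 0.548
grip_force: 20.0
```

>>> {"fn": "carry_out", "kwargs": {"steps": [[0, 0, 0.5, 0, 0, 0], [0, 0, 0.5, 0, 0, 0], [0, 0, 0.5, 0, 0, 0], [0, 0, 0.5, 0, 0, 0], [0, 0, 0.5, 0, 0, 0], [0, 0, 0.5, 0, 0, 0], [0, 0, 0.5, 0, 0, 0], [0, 0, 0.5, 0, 0, 0], [0, 0, 0.5, 0, 0, 0], [0, 0, 0.5, 0, 0, 0], [0, 0, 0.5, 0, 0, 0], [0, 0, 0.5, 0, 0, 0], [0, 0, 0, 0, 0, 0], [0, 0, 0, 0, 0, 0]]}}

```text
clock: 23.83
tcp_pos: [470.6, 304.4, 82.3]
eef_rot: [-0.0, 0.625, 0.78, -0.001]
force: [-0.0, -0.2, 0.5]
width: 0.548
grip_force: 20.0
```

```bash
python3 - <<'E'
from h import *
to([471,304.5,29])
c=eyes.camera("scene");W=cloud(c);np.savez("s4.npz",**c)
cv2.imwrite("pics/s4.png",cv2.resize(c["pixels"][150:340,350:560,::-1],None,fx=3,fy=3))
g=c["pixels"].min(-1);m=(g>150)&(np.hypot(W[...,0]-471,W[...,1]-304)<45)&(W[...,2]>40)
print(m.sum(),np.nanpercentile(W[m],[1,50,99],axis=0))
E
```

```text
units to [471, 304.5, 29] : [0.   0.02 2.13]
1368 [[454.42050589 269.97737856 287.212215  ]
 [493.67874888 312.42946787 416.70955482]
 [513.088574   345.90360768 427.03683261]]
```

View pics/s4.png

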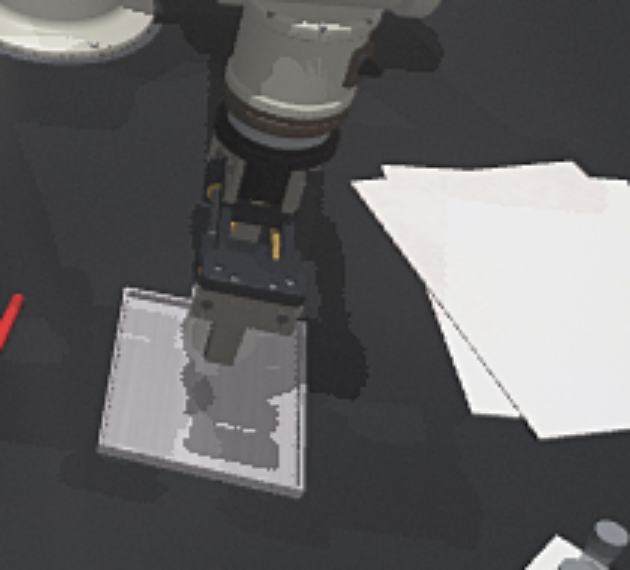

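The gripper hangs over the tray's middle (around 225,350), with the cap hidden behind the near finger. I expect touchdown at TCP z ≈ 25.5.

>>> {"fn": "carry_out", "kwargs": {"steps": [[0, 0.02, 0.27, 0, 0, 0], [0, 0, 0.27, 0, 0, 0], [0, 0, 0.27, 0, 0, 0], [0, 0, 0.27, 0, 0, 0], [0, 0, 0.27, 0, 0, 0], [0, 0, 0.27, 0, 0, 0], [0, 0, 0.27, 0, 0, 0], [0, 0, 0.26, 0, 0, 0], [0, 0, 0, 0, 0, 0], [0, 0, 0, 0, 0, 0]]}}

```text
clock: 24.72
tcp_pos: [471.3, 304.6, 29.0]
eef_rot: [-0.0, 0.625, 0.78, -0.0]
force: [0.1, -0.9, 0.1]
width: 0.55
grip_force: 20.0
```

>>> {"fn": "carry_out", "kwargs": {"steps": [[0, 0, 0.03, 0, 0, 0], [0, 0, 0.03, 0, 0, 0], [0, 0, 0, 0, 0, 0], [0, 0, 0, 0, 0, 0]]}}

```text
clock: 25.05
tcp_pos: [471.8, 304.8, 28.3]
eef_rot: [0.0, 0.625, 0.78, 0.0]
force: [-0.1, -0.2, -0.2]
width: 0.555
grip_force: 20.0
```

>>> {"fn": "carry_out", "kwargs": {"steps": [[0, 0, 0.02, 0, 0, 0], [0, 0, 0.02, 0, 0, 0], [0, 0, 0, 0, 0, 0], [0, 0, 0, 0, 0, 0]]}}

```text
clock: 25.38
tcp_pos: [471.6, 304.7, 27.0]
eef_rot: [-0.0, 0.625, 0.78, -0.0]
force: [0.0, 0.0, -0.9]
width: 0.547
grip_force: 20.0
```

>>> {"fn": "carry_out", "kwargs": {"steps": [[0, 0, 0.02, 0, 0, 0], [0, 0, 0.02, 0, 0, 0], [0, 0, 0, 0, 0, 0], [0, 0, 0, 0, 0, 0]]}}

```text
clock: 25.72
tcp_pos: [471.7, 304.8, 26.6]
eef_rot: [0.0, 0.625, 0.781, 0.0]
force: [-2.7, -1.0, 5.8]
width: 0.552
grip_force: 20.0
```

Touchdown (5.8 N). Ease the grip, open, then back off straight up.

>>> {"fn": "carry_out", "kwargs": {"steps": [[0, 0, 0, 0, 0, 0], [0, 0, 0, 0, 0, 0], [0, 0, 0, 0, 0, 0]], "force": 4}}

```text
clock: 25.97
tcp_pos: [471.7, 304.9, 26.5]
eef_rot: [0.0, 0.625, 0.781, 0.0]
force: [-2.9, -0.0, 5.6]
width: 0.555
grip_force: 4.0
```

>>> {"fn": "carry_out", "kwargs": {"steps": [[0, 0, 0, 0, 0, 0], [0, 0, 0, 0, 0, 0], [0, 0, 0, 0, 0, 0], [0, 0, 0, 0, 0, 0], [0, 0, 0, 0, 0, 0], [0, 0, 0, 0, 0, 0]], "grip": 0.8}}

```text
clock: 26.47
tcp_pos: [471.6, 304.7, 25.9]
eef_rot: [-0.0, 0.625, 0.78, -0.0]
force: [0.8, 0.4, 0.3]
width: 0.803
grip_force: 0.0
```

>>> {"fn": "carry_out", "kwargs": {"steps": [[0, 0, -0.1, 0, 0, 0], [0, 0, -0.3, 0, 0, 0], [0, 0, -0.5, 0, 0, 0], [0, 0, -0.5, 0, 0, 0], [0, 0, -0.5, 0, 0, 0], [0, 0, -0.5, 0, 0, 0], [0, 0, -0.5, 0, 0, 0], [0, 0, -0.5, 0, 0, 0], [0, 0, -0.5, 0, 0, 0], [0, 0, -0.5, 0, 0, 0], [0, 0, -0.5, 0, 0, 0], [0, 0, -0.5, 0, 0, 0], [0, 0, -0.5, 0, 0, 0], [0, 0, -0.5, 0, 0, 0], [0, 0, 0, 0, 0, 0], [0, 0, 0, 0, 0, 0]]}}

```text
clock: 27.8
tcp_pos: [472.1, 304.9, 186.9]
eef_rot: [0.0, 0.625, 0.78, 0.001]
force: [-0.5, -0.6, -0.4]
width: 0.798
grip_force: 0.0
```

```bash
python3 - <<'E'
from h import *
c=eyes.camera("scene");W=cloud(c)
cv2.imwrite("pics/s5.png",cv2.resize(c["pixels"][140:340,190:470,::-1],None,fx=2.7,fy=2.7))
m=(np.hypot(W[...,0]-471,W[...,1]-304)<50)&(W[...,2]>36)&(W[...,2]<60)
print(m.sum(),np.nanpercentile(W[m],[1,50,99],axis=0).round(1))
E
```

```text
326 [[449.8 280.2  36.4]
 [475.1 304.1  39.7]
 [497.5 326.7  42.4]]
```

View pics/s5.png

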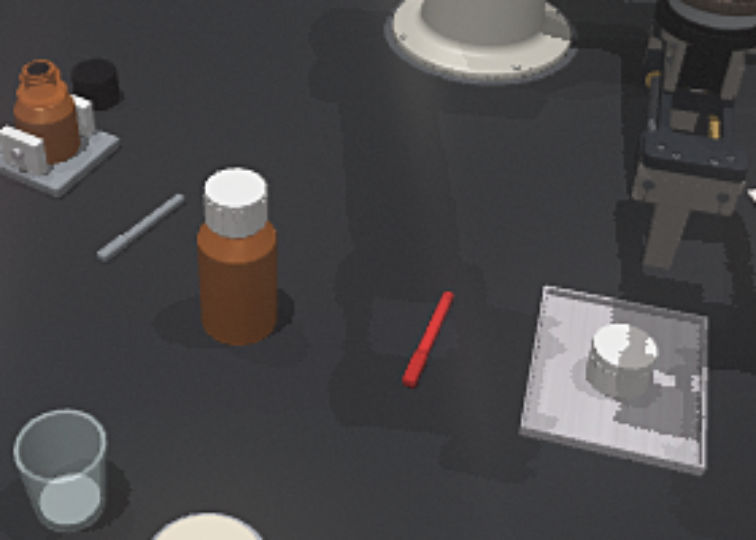

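The cap lies flat and upright near the middle of the tray (622,360), its top at about 41 mm as it should be. The tall bottle (237,255) is unmoved and the jar (45,110) is open.

```bash
python3 -c "
from workcell import bot
print(bot.job_done())"
```

```text
the job is handed in; nothing more can be done
None
```

The jar's white cap was unscrewed in three twists, lifted straight off, and set upright and flat near the middle of the steel tray; the tall bottle was left untouched, and the job was handed in at about 28 s.

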